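Clamp a sample jar in the bench gauge and latch the reading with the spring-return key

ROBOT

A 6-joint arm with a two-finger parallel gripper is mounted at the origin on the work surface. World frame = base frame: x ahead of the robot, y to its left, z up, the work surface at z = 0. Lengths are in m, angles in rad, forces in N, time in s.
With the tool pointing down it reaches from about 0.325 to 0.85 m from the base axis. Payload 4.4 kg.
Tool frame: the origin (TCP) lies on the front face of the gripper's body, between the roots of the fingers; the fingertips stand 97 mm ahead of it and the grasp point (between the pads) lies 78 mm ahead of it (bot.nose_length is the distance from the TCP to the fingertips, in m); z points along the fingers, y is the line along which they close (so a half turn about z gives the same grasp; the last joint's range is limited). The gripper opens to 94 mm and grips with 3 to 60 N. Pads are 16 mm wide; open, the fingers measure 119 mm over their backs; the gripper's body (75 mm by 177 mm) begins 78 mm behind the grasp point.
Start: joints at [1.05, 0.207, 1.542, -0, 1.393, -0.15], TCP at [0.208, 0.536, 0.303] pointing down, gripper open.
Joint ranges: [-2.73, 2.73], [-0.86, 2.22], [0.23, 2.46], [-1.11, 4.25], [0.08, 2.63], [-2.82, 2.82]. Speed limits (rad/s): [2.79, 2.79, 3.14, 3.14, 3.14, 3.14].

INTERFACE

Orientations are given as a rotation vector (axis times angle).
In Python, from bench import bot, camera gives the robot as it stands.
- The arm moves only by the shell command python3 -m pendant 'ROWS' [OPENING] [FORCE]. ROWS is JSON, a list that holds one entry, the list of rows, each a list of 6 numbers: the shift along the tool's x, y, z normalised to -1 to 1, where 1 is 25 mm, then the turn, a rotation vector about the tool's x, y, z normalised to -1 to 1, where 1 is 8 degrees. A call has 1 to 20 rows; each row shifts and turns the commanded pose from where the row before left it, along the tool's axes as they then stand; what a row does not reach is not made up. A row lasts 1/8 s, in which the tool goes at most 62.5 mm and 10.7 degrees, less where a joint would pass 70% of its speed; a pose out of reach is approached as far as the arm can. A call with a number of a shift or a turn outside -1 to 1 is refused whole. A call with a gripper value outside its range is refused whole. OPENING is the opening, from -1 (shut) to 1 (fully open), set as the call begins (- or left out, the last holds). The fingers move at their own pace and stop on an object; FORCE is the grip in N (left out, the last holds). Time passes only in rows, so rows that do not move let the fingers close. It gives the time, the measured TCP pose, the force, the opening and the grip force at its end, in the units of the state.
- bot.get_obs(): the state, without advancing time (a new reading comes with each control period).
- camera(name): name is "scene" or "side" or "wrist"; returns a dict with "pixels" (420x560x3 uint8, blue, green, red), "K" (3x3 intrinsics, pixels), "T" (4x4, takes a point from camera to world coordinates). Camera axes: x right, y down, z forward; pixel columns grow to the right and rows downward; lengths in m; the calibration is good to about 2 mm. A picture is of the moment at which its call begins. There is no depth.
- bot.close_job(): hands the job in; it is judged then, once.
The state is a dict: "t": time; "q": joint angles; "joint_velocities": joint speeds; "effort": joint torques, N m; "tool_pos": TCP position; "orientation": TCP orientation; "wrist_force": force on the tool from outside, world axes, zero at the start; "moment": the same for the moment, N m; "opening": finger opening in m; "gripper_force": force on a finger pad.
Only numpy, scipy, OpenCV 4.12 (cv2) and the standard library are available. Lean on these libraries where they do the work, as an engineer would, in place of code of your own. Each camera call takes 0.05 s, during which the arm holds its last target. There are 200 camera calls.

TASK

Slide the bench gauge's jaw shut on the sample jar standing on it, gently, until the jar is held against the anvil and the spring-loaded feeler is pushed in about half its travel, never to its end. Only then take the reading: twist the bar-shaped key on the console clockwise to its stop, hold it there for a second, and let go so that it springs back. Leave the jar clamped and upright, and everything else where it is.

Things in the scene. Friction and masses are not known exactly. Their poses are not given: they have to be found in the camera images.
- gauge: bench gauge fixed to the table: flat aluminium base 130 x 320 x 25 mm, a fixed dark steel anvil block (100 mm wide, 35 mm thick, top 100 mm above the table) at its +y end, the sliding jaw at its -y end. Origin: centre of the underside. Jaw slides along the gauge's y axis.
- anvil_face (a point): centre line of the anvil's flat measuring face, 55 mm above the table; axes as the gauge's, the face looks to the gauge's -y, where the jar stands
- jaw (a joint): travel of the sliding jaw in m, 0 fully open, growing as it closes towards the anvil (gauge +y), up to 0.125; it has about 10 N of drag and stays where it is left
- jaw_grip (a point): grip point on the jaw's black upright fin: 14 mm thick along the slide (gauge y), 40 mm wide across it (gauge x), fin from 102 to 170 mm above the table, this point at 148 mm on its centre plane. Moves with the jaw; axes as the gauge's
- feeler (a joint): how far the spring-loaded feeler is pushed back into the jaw, in m: 0 free, 0.018 end of travel; 2.3 N starts it moving, 6.8 N at the end
- feeler_face (a point): centre of the feeler's flat pad face (pad 44 mm wide, 36 mm high, on a brass stem in front of the jaw, 55 mm above the table); looks towards the anvil, 51 mm ahead of the fin's centre plane when free
- jar: the sample jar standing on the gauge base between feeler and anvil: amber glass, black cap, 60 mm diameter, 90 mm high (cap 52 mm diameter, 22 mm high), loose, 0.1 to 0.2 kg. Origin: centre of its underside, 25 mm above the table
- console: fixed grey box 150 x 200 x 60 mm with the bar-shaped key on top, a small round dial (does nothing, 36 mm diameter, 15 mm high) beside it. Origin: centre of its underside
- key (a joint): turn of the spring-return key in rad: 0 at rest, growing clockwise seen from above, hard stop at 1.1; needs about 0.12 N m at the stop and springs back to 0 when let go
- key_grip (a point): grip point on the key's turning axis, 98 mm above the table: the key is an upright bar 56 mm long (its own x), 14 mm thick (its own y), from 78 to 110 mm above the table, on a disc of 64 mm diameter. Axes turn with the key
- jar_b: bystander: amber jar with black cap, 52 mm diameter, 80 mm high, standing on the table; origin under its centre
- jar_c: bystander: amber jar like jar_b
- block: bystander: steel setting block 90 x 35 x 22 mm lying between gauge and console; origin under its centre, x along its length
- dish: bystander: glass dish 90 mm diameter, 25 mm high; origin under its centre
- mouse: bystander: white computer mouse 100 x 60 x 35 mm; origin under its centre
- brush: bystander: dusting brush lying on the table beyond the gauge; origin under its middle
There are look-alikes about, which are no part of the job. What is shaped like the jar but pink or red is not meant. What is shaped like the console but turquoise is not meant.

How it is judged:
On the way, in this order (a step that is already met when the one before it is completed fails the run):
1. the jar is held between feeler and anvil, the feeler pushed in 3 to 15 mm (value of joint feeler between 0.003 and 0.015 m and y of jar in the frame of anvil_face between -0.0335 and -0.026 m and x of jar in the frame of anvil_face between -0.02 and 0.02 m and angle between jar's own z axis and vertical below 0.1 rad), for 0.2 s.
2. with the jar still so held, the key is at its stop (all of step 1 and value of joint key above 1 rad), for 0.4 s.
At the end, for the whole second after the job is handed in: the key has sprung back (within 0.1 rad of rest), the jar stands still and upright (within 0.1 rad), against the anvil (within 3.5 mm) and within 20 mm of its centre line, and the feeler is pushed in 3 to 15 mm of its 18 mm (all of step 1 and value of joint key below 0.1 rad and linear speed of jar below 0.02 m/s); the robot touches nothing.
It fails at once if the feeler is driven to the end of its travel (over 17.5 mm) (value of joint feeler above 0.0175 m).
It fails at once if the key is turned (over 0.3 rad) while the feeler is not pressed (under 1 mm) (value of joint key above 0.3 rad and value of joint feeler below 0.001 m).
It fails at once if a bystander is moved more than 30 mm (distance of any of jar_b, jar_c, block, dish, mouse, brush from where it was at the start of the episode above 0.03 m).
It also fails if it takes over 58 s, if anything falls off the work surface, if the arm or the gripper's body presses on something with over 40 N, if the wrist force passes 120 N, or if a joint passes its speed limit or range.

## Working session

There is one attempt and no reset: what is moved stays moved. The work goes in short steps, Python scripts to look and compute and a shell command to move; the robot and the scene stay as the last step left them, time stands still between calls to the robot, and variables do not carry over. Pictures are saved under pics/ and viewed, at most 10 in all, crops included, and the job is handed in when it is done.

```bash
mkdir -p pics; ls; python3 - <<'E'
from bench import bot,camera
import cv2,numpy as np
np.set_printoptions(precision=4,suppress=True)
for n in("scene","side","wrist"):
    c=camera(n);cv2.imwrite(f"pics/{n}0.png",c["pixels"]);np.savez(f"pics/{n}0.npz",**c);print(n,c["K"].tolist(),"\n",c["T"])
print(bot.get_obs())
E
```

```text
pics
scene [[498.58610682975007, 0.0, 285.088754047084], [0.0, 498.58610682975007, 211.14433720631578], [0.0, 0.0, 1.0]] 
 [[ 0.3344  0.8279 -0.4504  1.0184]
 [ 0.9424 -0.2952  0.1571 -0.1993]
 [-0.0029 -0.477  -0.8789  1.0872]
 [ 0.      0.      0.      1.    ]]
side [[424.5250597083248, 0.0, 280.77039034089296], [0.0, 424.5250597083248, 206.34417395910089], [0.0, 0.0, 1.0]] 
 [[ 0.9271 -0.2574  0.2724  0.2358]
 [-0.3747 -0.6316  0.6787 -0.7041]
 [-0.0027 -0.7313 -0.6821  0.8081]
 [ 0.      0.      0.      1.    ]]
wrist [[335.66044534600485, 0.0, 280.21548247711564], [0.0, 335.66044534600485, 207.34540717221094], [0.0, 0.0, 1.0]] 
 [[ 0.3625  0.908   0.21    0.1475]
 [ 0.932  -0.3529 -0.0828  0.5582]
 [-0.0011  0.2257 -0.9742  0.3834]
 [ 0.      0.      0.      1.    ]]
{'t': 0.15, 'q': array([ 1.0495,  0.2073,  1.5426, -0.    ,  1.3935, -0.1505]), 'joint_velocities': array([-0.0005, -0.0016, -0.004 ,  0.0014,  0.    ,  0.0004]), 'effort': array([  0.0001, -37.1315, -28.1811,   0.0699,   0.0327,  -0.0001]), 'tool_pos': array([0.2081, 0.5355, 0.3017]), 'orientation': array([-0.579 , -3.0872,  0.0027]), 'wrist_force': array([-0.5138,  0.0702, -0.4848]), 'moment': array([0.0473, 0.0288, 0.0443]), 'gripper_force': 0.0, 'opening': 0.09392504023805272}
```

View pics/scene0.png

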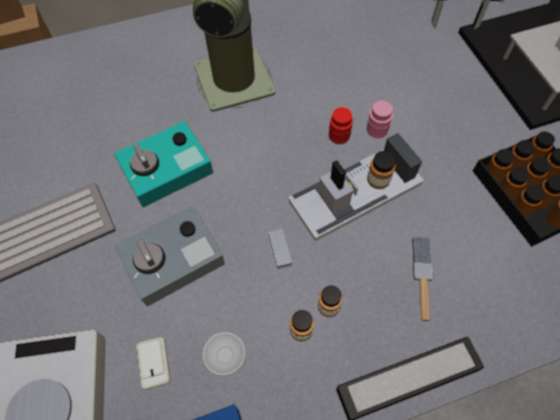

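View pics/side0.png

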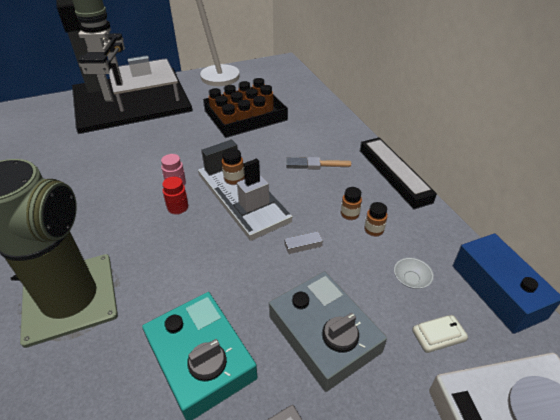

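The scene view shows the gauge at about (355,190), with the black fin at (338,176), jar cap at (383,163) and anvil at (402,157). The grey console is at (170,255) with its key at (149,257). The turquoise console at (163,163) and the red and pink jars are the look-alikes. The side view shows the fin at (252,172), jar at (233,165), anvil at (221,157) and key at (342,331).

```bash
cat > h.py <<'E'
import numpy as np,cv2
from scipy.spatial.transform import Rotation as R
np.set_printoptions(precision=4,suppress=True)
def ld(f): return dict(np.load(f"pics/{f}.npz"))
def ray(c,uv):
    d=c["T"][:3,:3]@np.linalg.solve(c["K"],[uv[0],uv[1],1.]);return c["T"][:3,3],d/np.linalg.norm(d)
def plane(c,uv,z):
    o,d=ray(c,uv);return o+d*(z-o[2])/d[2]
def tri(*cu):
    A=np.zeros((3,3));b=np.zeros(3)
    L=[ray(c,u) for c,u in cu]
    for o,d in L:
        P=np.eye(3)-np.outer(d,d);A+=P;b+=P@o
    p=np.linalg.solve(A,b);return p,[float(np.linalg.norm((np.eye(3)-np.outer(d,d))@(p-o))) for o,d in L]
def proj(c,p):
    q=c["K"]@(c["T"][:3,:3].T@(np.asarray(p)-c["T"][:3,3]));return q[:2]/q[2]
E
python3 - <<'E'
from h import *
s,d,w=ld("scene0"),ld("side0"),ld("wrist0")
for p in([0,0,0],[.208,.536,.303],[0.,0,.3]): print(p,proj(s,p),proj(d,p),proj(w,p))
def crop(c,x,y,ww,hh,k): return cv2.resize(c["pixels"][y:y+hh,x:x+ww],None,fx=k,fy=k,interpolation=cv2.INTER_CUBIC)
a=np.vstack([crop(s,280,125,160,120,2.5),crop(s,110,200,160,120,2.5)])
b=np.vstack([crop(d,170,125,160,120,2.5),crop(d,255,265,160,120,2.5)])
cv2.imwrite("pics/c1.png",np.hstack([a,b]))
E
```

```text
[0, 0, 0] [233.5203  78.9072] [ 69.4192 297.3834] [-214.7405  187.1081]
[0.208, 0.536, 0.303] [465.9555  -7.921 ] [104.5772  59.8208] [284.8862 368.6776]
[0.0, 0, 0.3] [221.6476 -10.9653] [ 12.0832 199.3697] [-1714.2227   361.2845]
```

View pics/wrist0.png

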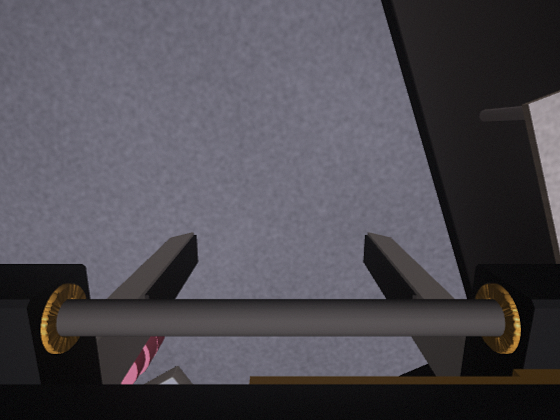

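View pics/c1.png

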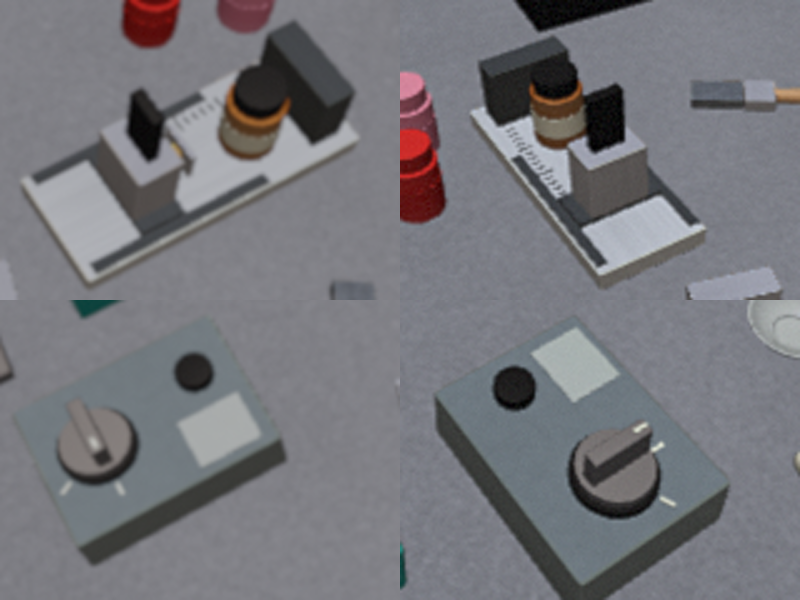

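The wrist view shows only the table, with a pink look-alike at the lower left. The crops show the gauge base corners, fin, jar and key bar clearly. I'll triangulate the matching points.

```bash
python3 - <<'E'
from h import *
s,d=ld("scene0"),ld("side0")
S=lambda x,y:(280+x/2.5-.3,125+y/2.5-.3); D=lambda x,y:(170+(x-400)/2.5-.3,125+y/2.5-.3)
S2=lambda x,y:(110+x/2.5-.3,200+(y-300)/2.5-.3); D2=lambda x,y:(255+(x-400)/2.5-.3,265+(y-300)/2.5-.3)
P=dict(base_mm=(S(22,182),D(603,272)),base_pm=(S(92,272),D(705,232)),
 jarcap=(S(264,88),D(554,80)),
 anv_top_px=(S(355,93),D(567,52)) , 
 fin_top=(S(148,113),D(604,92)),
 key_top_hi=(S2(78,407),D2(646,428)), key_top_lo=(S2(103,456),D2(590,467)),
 dial=(S2(194,366),D2(514,380)),
 con_px_my=(S2(95,555),D2(727,483)),con_px_py=(S2(283,440),D2(727,483)))
for k,(a,b) in P.items():
    print(k,*tri((s,a),(d,b)))
# plane casts
for k,uv,z in(("base_mm",S(22,182),.025),("base_pm",S(92,272),.025),("base_pp",S(357,130),.025)):print(k,"S",plane(s,uv,z))
for k,uv,z in(("base_mm",D(603,272),.025),("base_pm",D(705,232),.025),("base_mp",D(470,112),.025)):print(k,"D",plane(d,uv,z))
E
```

```text
base_mm [0.4408 0.0111 0.0243] [0.00026310957756220534, 0.00026310957756224394]
base_pm [0.5585 0.0364 0.0197] [0.00654932424525731, 0.0065493242452572195]
jarcap [0.4652 0.2454 0.1005] [0.0034620390528453545, 0.00346203905284542]
anv_top_px [0.4983 0.3252 0.0851] [0.011599878254388874, 0.011599878254388778]
fin_top [0.4866 0.1132 0.1654] [0.00209208044453313, 0.0020920804445332666]
key_top_hi [ 0.5095 -0.3477  0.1402] [0.011048423539516928, 0.011048423539516981]
key_top_lo [ 0.5001 -0.3336  0.0477] [0.010455750239254508, 0.010455750239254363]
dial [ 0.4627 -0.2419  0.0753] [0.0013918076921633042, 0.0013918076921632548]
con_px_my [ 0.5924 -0.371   0.0363] [0.0019108594325714942, 0.0019108594325716148]
con_px_py [ 0.576  -0.2687  0.0097] [0.09462945060599876, 0.09462945060599878]
base_mm S [0.4409 0.0112 0.025 ]
base_pm S [0.5558 0.0404 0.025 ]
base_pp S [0.4973 0.3491 0.025 ]
base_mm D [0.4407 0.0102 0.025 ]
base_pm D [0.559  0.0244 0.025 ]
base_mp D [0.3793 0.3181 0.025 ]
```

```bash
cat >> h.py <<'E'
def plan(bot,pos=None,yaw_y=None):
    """shift (units of 25mm, in tool axes AFTER turn) & turn about tool z (units of 8deg) so that tool y lies along yaw_y direction(mod pi)"""
    o=bot.get_obs();Rm=R.from_rotvec(o["orientation"])
    M=Rm.as_matrix();print("t",round(o["t"],2),"tcp",o["tool_pos"],"x",M[:,0],"y",M[:,1],"z",M[:,2],"q6",o["q"][5],"F",o["wrist_force"],"open",o["opening"],"gf",o["gripper_force"])
    if yaw_y is not None:
        a=np.arctan2(M[1,1],M[0,1]);dz=-(yaw_y-a);dz=(dz+np.pi/2)%np.pi-np.pi/2
        print("turn z units",np.degrees(dz)/8);M=M@R.from_rotvec([0,0,dz]).as_matrix()
    if pos is not None: print("shift units",M.T@(np.asarray(pos)-o["tool_pos"])/.025)
E
python3 - <<'E'
from h import *
from bench import bot
w=ld("wrist0");o=bot.get_obs()
M=R.from_rotvec(o["orientation"]).as_matrix()
print("cam in tool",M.T@(w["T"][:3,3]-o["tool_pos"]),"\n",M.T@w["T"][:3,:3])
plan(bot,[.484,.13,.30],np.pi/2+.19)
E
```

```text
cam in tool [ 0.0648 -0.0009 -0.0817] 
 [[-0.0002 -0.9741 -0.226 ]
 [ 1.     -0.0003  0.0006]
 [-0.0007 -0.226   0.9741]]
t 0.15 tcp [0.2081 0.5355 0.3017] x [-0.932   0.3623  0.0002] y [ 0.3623  0.932  -0.0018] z [-0.0009 -0.0016 -1.    ] q6 -0.15050270592544537 F [-0.5138  0.0702 -0.4848] open 0.09392504023805272 gf 0.0
turn z units -4.016229419657305
shift units [ -7.7726 -18.0129   0.0852]
```

```bash
python3 -m pendant '[[[0,0,0,0,0,-1],[0,0,0,0,0,-1],[0,0,0,0,0,-1],[0,0,0,0,0,-1],[-0.61,-1,-0.04,0,0,0],[-0.61,-1,-0.04,0,0,0],[-0.61,-1,-0.04,0,0,0],[-0.61,-1,-0.04,0,0,0],[-0.61,-1,-0.04,0,0,0],[-0.61,-1,-0.04,0,0,0],[-0.61,-1,-0.04,0,0,0],[-0.61,-1,-0.04,0,0,0],[-0.61,-1,-0.04,0,0,0],[-0.61,-1,-0.04,0,0,0],[-0.61,-1,-0.04,0,0,0],[-0.61,-1,-0.04,0,0,0],[-0.61,-1,-0.04,0,0,0],[-0.61,-1,-0.04,0,0,0],[-0.61,-1,-0.04,0,0,0],[-0.61,-1,-0.04,0,0,0]]]'
python3 - <<'E'
from h import *
from bench import bot,camera
c=camera("wrist");cv2.imwrite("pics/w1.png",c["pixels"]);np.savez("pics/w1.npz",**c)
plan(bot)
E
```

```text
t: 2.65
tool_pos: [0.5231, 0.1877, 0.3183]
orientation: [0.294, -3.127, 0.0]
wrist_force: [0.3, -0.2, 0.6]
opening: 0.0938
gripper_force: 0.0
t 2.7 tcp [0.5254 0.1852 0.3185] x [-0.9829 -0.1841 -0.0014] y [-0.1841  0.9829 -0.0027] z [ 0.0019 -0.0024 -1.    ] q6 -1.570853090034284 F [ 1.06   -2.328   1.0241] open 0.09375221619215642 gf 0.0
```

View pics/w1.png

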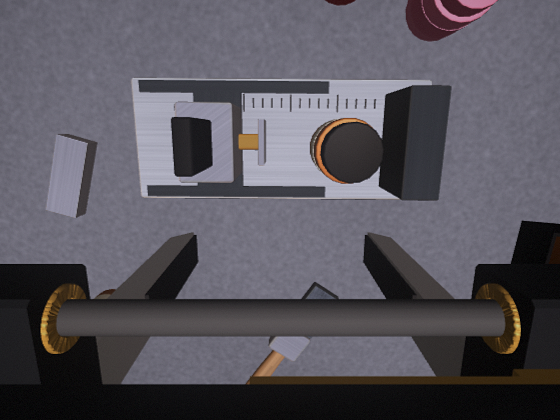

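The wrist view shows the gauge nearly aligned with the image. The base corners are at (133,79), (142,198) and (438,200), the fin spans (172–213, 117–176), the feeler pad is at x≈265, the cap at (349,152) and the anvil at (383–450, 86–198).

```bash
python3 - <<'E'
from h import *
w=ld("w1");g=w["pixels"].astype(int).sum(2)//3
for v in (135,145,155): print(v,"fin",g[v,164:222].tolist())
for v in (110,150,180): print(v,"anv",g[v,372:458].tolist())
print("pad",g[145,225:275].tolist())
print("fincol",[ (u,g[108:185,u].tolist()) for u in (178,)])
E
```

```text
135 fin [169, 169, 169, 167, 170, 168, 173, 154, 44, 31, 36, 35, 36, 40, 38, 37, 39, 37, 40, 38, 40, 38, 42, 40, 42, 38, 35, 30, 28, 24, 25, 26, 27, 27, 25, 25, 26, 28, 29, 26, 27, 23, 24, 24, 25, 26, 23, 86, 158, 154, 152, 152, 151, 150, 149, 152, 153, 150]
145 fin [170, 168, 169, 168, 171, 169, 172, 163, 105, 25, 33, 37, 39, 36, 38, 36, 38, 39, 38, 39, 41, 39, 39, 39, 42, 40, 36, 34, 30, 26, 26, 25, 28, 28, 26, 27, 26, 26, 24, 25, 26, 26, 22, 27, 23, 25, 24, 60, 127, 153, 153, 151, 151, 148, 147, 147, 149, 149]
155 fin [181, 181, 180, 181, 180, 183, 178, 183, 166, 75, 26, 37, 35, 37, 36, 37, 39, 39, 39, 38, 39, 41, 41, 43, 43, 42, 39, 34, 29, 26, 27, 26, 23, 26, 29, 25, 26, 25, 25, 23, 27, 26, 23, 25, 26, 25, 24, 37, 103, 159, 156, 155, 154, 152, 150, 149, 149, 148]
110 anv [184, 183, 186, 184, 182, 182, 181, 183, 181, 182, 186, 170, 73, 24, 28, 28, 29, 27, 26, 27, 28, 28, 28, 27, 27, 28, 26, 26, 28, 28, 28, 25, 24, 26, 25, 26, 26, 45, 52, 56, 53, 54, 52, 54, 55, 55, 54, 50, 55, 57, 55, 57, 53, 54, 54, 54, 53, 54, 54, 56, 52, 55, 53, 57, 53, 54, 55, 56, 55, 54, 55, 54, 53, 54, 51, 
[... 684 characters left out ...]
7, 55, 56, 54, 54, 52, 75, 119, 117, 114, 115, 115, 115, 113, 112, 113, 114, 116, 120, 116, 116, 117, 117, 120]
pad [153, 155, 153, 155, 156, 156, 152, 126, 66, 64, 65, 63, 61, 82, 123, 121, 116, 119, 118, 118, 120, 118, 119, 120, 120, 120, 119, 121, 120, 120, 122, 119, 117, 121, 155, 151, 152, 153, 146, 92, 91, 165, 185, 183, 183, 182, 182, 185, 183, 184]
fincol [(178, [148, 148, 151, 154, 155, 153, 151, 150, 144, 39, 32, 36, 39, 39, 39, 37, 38, 38, 40, 37, 38, 38, 39, 37, 37, 37, 39, 38, 35, 39, 39, 37, 38, 36, 36, 39, 37, 38, 38, 38, 38, 38, 37, 39, 36, 37, 38, 36, 39, 34, 36, 37, 37, 36, 37, 38, 37, 37, 35, 35, 39, 36, 35, 38, 37, 37, 35, 29, 75, 181, 170, 173, 177, 183, 178, 181, 177])]
```

```bash
python3 - <<'E'
from h import *
w,s,d=ld("w1"),ld("scene0"),ld("side0")
c=[plane(w,u,.025)[:2] for u in((133,79),(142,198),(438,200))]
yaw=[np.arctan2(-(b-a)[0],(b-a)[1]) for a,b in[(c[1],c[2])]];print("base",c,"yaw long",yaw,"len",np.linalg.norm(c[2]-c[1]),np.linalg.norm(c[0]-c[1]), "ctr",(c[0]+c[2])/2)
a,b=plane(w,(408.5,110),.1)[:2],plane(w,(402,180),.1)[:2]; v=(b-a)/np.linalg.norm(b-a);print("anvil edge",a,b,"yaw",np.arctan2(v[1],v[0]))
y=np.array([-np.sin(.187),np.cos(.187)]);x=np.array([y[1],-y[0]])
f=plane(w,((172.3+190.5)/2,146.2),.17)[:2];print("fin",f)
# height of fin: triangulate wrist with scene and side
print("fin tri",tri((w,(181.4,146.2)),(s,(280+148/2.5-.3,125+113/2.5-.3))),tri((w,(181.4,146.2)),(d,(170+204/2.5-.3,125+92/2.5-.3))))
m=((w["pixels"].max(2)<75)&(np.hypot(*np.meshgrid(np.arange(560)-347,np.arange(420)-151))<36)&(np.arange(560)<380)[None,:]).astype(np.uint8)
k=max(cv2.findContours(m,cv2.RETR_EXTERNAL,cv2.CHAIN_APPROX_NONE)[0],key=cv2.contourArea);(cu,cv_),r=cv2.minEnclosingCircle(k);print("cap",cu,cv_,r)
j=plane(w,(cu,cv_),.115)[:2];print("jar",j,"cap diam",2*r*.286/335)
e=(a+b)/2;g=(c[0]+c[2])/2
for n,p in(("fin",f),("jar",j)):print(n,"y to anvil face",(p-e)@y,"x rel gauge ctr",(p-g)@x,"rel fin",(p-f)@x)
print("anvil ctr",plane(w,(404.7,150),.1))
E
```

```text
base [array([0.437, 0.013]), array([0.5631, 0.0345]), array([0.5025, 0.3666])] yaw long [np.float64(0.1802560109487049)] len 0.33766375186066677 0.12783193690507522 ctr [0.4698 0.1898]
anvil edge [0.4224 0.2802] [0.4822 0.2909] yaw 0.17727186587480875
fin [0.4823 0.1113]
fin tri (array([0.4847, 0.111 , 0.162 ]), [0.002460801902649451, 0.0024608019026494685]) (array([0.4833, 0.1109, 0.1693]), [0.0009458180861746436, 0.0009458180861746649])
cap 351.6666564941406 151.3333282470703 31.340524673461914
jar [0.4654 0.2371] cap diam 0.053512776457373776
fin y to anvil face -0.17686775138828564 x rel gauge ctr -0.0023042329360210396 rel fin 0.0
jar y to anvil face -0.05009497692652199 x rel gauge ctr 0.004516190936591797 rel fin 0.0068204238726128396
anvil ctr [0.4559 0.2862 0.1   ]
```

```bash
python3 - <<'E'
from h import *
from bench import bot
plan(bot,[.4825,.1112,.226],np.pi/2+.182)
E
```

```text
t 2.7 tcp [0.5254 0.1852 0.3185] x [-0.9829 -0.1841 -0.0014] y [-0.1841  0.9829 -0.0027] z [ 0.0019 -0.0024 -1.    ] q6 -1.570853090034284 F [ 1.06   -2.328   1.0241] open 0.09375221619215642 gf 0.0
turn z units 0.02251664889551918
shift units [ 2.2277 -2.5887  3.7028]
```

```bash
python3 -m pendant '[[[0.75,-0.86,0,0,0,0],[0.74,-0.86,0,0,0,0],[0.74,-0.87,0,0,0,0],[0,0,0.5,0,0,0],[0,0,0.5,0,0,0],[0,0,0,0,0,0],[0,0,0,0,0,0]]]' 0
python3 - <<'E'
from h import *
from bench import bot,camera
c=camera("wrist");cv2.imwrite("pics/w2.png",c["pixels"]);np.savez("pics/w2.npz",**c)
plan(bot,[.4825,.1112,.226],np.pi/2+.182)
E
```

```text
t: 3.58
tool_pos: [0.4802, 0.1151, 0.2933]
orientation: [0.296, -3.127, -0.0]
wrist_force: [-1.5, -1.5, 0.9]
opening: 0.0468
gripper_force: 0.0
t 3.62 tcp [0.4804 0.115  0.2937] x [-0.9823 -0.1874 -0.0002] y [-0.1874  0.9823  0.0001] z [ 0.0002  0.0001 -1.    ] q6 -1.6998557876317344 F [ 0.6802 -0.2254  1.1655] open 0.0471012377338843 gf 0.0
turn z units 0.046604908266906
shift units [-0.0546 -0.1641  2.7088]
```

View pics/w2.png

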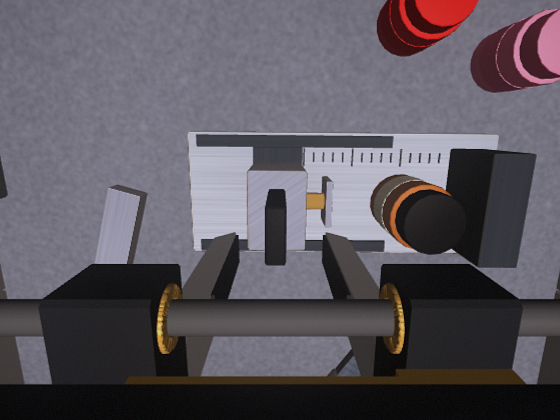

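The fin at (276,228) sits between the open fingers, 4 mm off centre to the left. The jar and anvil are on the right at (425,215) and (490,207). I'll correct the offset, descend and grip.

```bash
python3 -m pendant '[[[-0.05,-0.16,0.3,0,0,0.05],[0,0,0.6,0,0,0],[0,0,0.6,0,0,0],[0,0,0.6,0,0,0],[0,0,0.6,0,0,0],[0,0,0,0,0,0],[0,0,0,0,0,0]]]' 0 30; python3 -m pendant '[[[0,0,0,0,0,0],[0,0,0,0,0,0],[0,0,0,0,0,0],[0,0,0,0,0,0],[0,0,0,0,0,0],[0,0,0,0,0,0]]]' -1 30
python3 - <<'E'
from h import *
from bench import bot
plan(bot,[.4825+.075*-np.sin(.182),.1112+.075*np.cos(.182),.226],np.pi/2+.182)
E
```

```text
t: 4.5
tool_pos: [0.4823, 0.1108, 0.2264]
orientation: [-0.283, 3.128, -0.0]
wrist_force: [-1.1, -0.3, 0.4]
opening: 0.0466
gripper_force: 0.0
t: 5.25
tool_pos: [0.482, 0.1117, 0.2264]
orientation: [-0.284, 3.128, 0.003]
wrist_force: [-1.3, 5.1, 1.2]
opening: 0.0138
gripper_force: 30.0
t 5.25 tcp [0.482  0.1117 0.2264] x [-0.9837 -0.1799 -0.0005] y [-0.1799  0.9837  0.0017] z [ 0.0002  0.0018 -1.    ] q6 -1.700714120123693 F [-1.2664  5.0565  1.2353] open 0.013812719038469291 gf 29.999467134475708
turn z units -0.007744337081459387
shift units [-0.018   2.9771  0.0212]
```

```bash
python3 -m pendant '[[[0,0.2,0,0,0,0],[0,0.2,0,0,0,0],[0,0.2,0,0,0,0],[0,0.2,0,0,0,0],[0,0.2,0,0,0,0],[0,0.2,0,0,0,0],[0,0.2,0,0,0,0],[0,0.2,0,0,0,0],[0,0.1,0,0,0,0],[0,0.1,0,0,0,0],[0,0.1,0,0,0,0],[0,0.1,0,0,0,0],[0,0.1,0,0,0,0],[0,0.1,0,0,0,0],[0,0,0,0,0,0],[0,0,0,0,0,0]]]'
python3 -m pendant '[[[0,0.1,0,0,0,0],[0,0,0,0,0,0],[0,0,0,0,0,0]]]'
python3 - <<'E'
from h import *
from bench import bot,camera
plan(bot)
for n in("scene","side","wrist"):
    c=camera(n);cv2.imwrite(f"pics/{n}3.png",c["pixels"]);np.savez(f"pics/{n}3.npz",**c)
w=c;g=w["pixels"].astype(int).sum(2)//3
M=np.hstack([ld("side3")["pixels"][100:300,120:320],ld("scene3")["pixels"][110:310,270:470]])
cv2.imwrite("pics/c3.png",np.vstack([cv2.resize(M,(560,280)),w["pixels"][60:380]]))
E
```

```text
t: 7.25
tool_pos: [0.4728, 0.1622, 0.2264]
orientation: [-0.283, 3.128, -0.009]
wrist_force: [1.2, -9.7, 2.3]
opening: 0.0137
gripper_force: 30.0
t: 7.62
tool_pos: [0.4724, 0.1646, 0.2264]
orientation: [-0.283, 3.128, -0.01]
wrist_force: [0.6, -9.8, 1.7]
opening: 0.0138
gripper_force: 30.1
t 7.62 tcp [0.4724 0.1646 0.2264] x [-0.9838 -0.1792  0.0001] y [-0.1792  0.9838 -0.0061] z [ 0.001 -0.006 -1.   ] q6 -1.5834752254678204 F [ 0.6163 -9.8381  1.6998] open 0.013807484354295352 gf 30.050691068172455
```

View pics/c3.png

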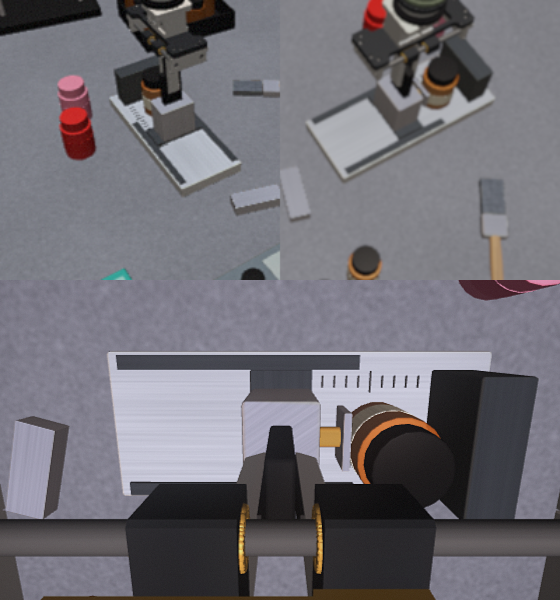

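The feeler pad at (347,438 in the composite) has just reached the jar, the jar is still short of the anvil, and the jaw is gripped centrally. I'll carry on in small steps and watch the force.

```bash
Z='x'; python3 -m pendant '[[[0,0.1,0,0,0,0],[0,0.1,0,0,0,0],[0,0.1,0,0,0,0],[0,0.1,0,0,0,0],[0,0,0,0,0,0],[0,0,0,0,0,0]]]' | egrep 'pos|wrist'
python3 -m pendant '[[[0,0.1,0,0,0,0],[0,0,0,0,0,0],[0,0,0,0,0,0]]]'| egrep 'pos|wrist'
python3 -m pendant '[[[0,0.1,0,0,0,0],[0,0,0,0,0,0],[0,0,0,0,0,0]]]'| egrep 'pos|wrist'
python3 -m pendant '[[[0,0.1,0,0,0,0],[0,0,0,0,0,0],[0,0,0,0,0,0]]]'| egrep 'pos|wrist'
```

```text
tool_pos: [0.4706, 0.1745, 0.2264]
wrist_force: [2.1, -10.1, 1.5]
tool_pos: [0.4701, 0.1769, 0.2264]
wrist_force: [1.3, -10.8, 2.3]
tool_pos: [0.4698, 0.179, 0.2264]
wrist_force: [1.2, -11.4, 1.8]
tool_pos: [0.4694, 0.1812, 0.2264]
wrist_force: [0.3, -12.4, 1.3]
```

```bash
python3 -m pendant '[[[0,0.1,0,0,0,0],[0,0,0,0,0,0],[0,0,0,0,0,0]]]'| egrep 'pos|wrist'
python3 -m pendant '[[[0,0.08,0,0,0,0],[0,0,0,0,0,0],[0,0,0,0,0,0],[0,0,0,0,0,0]]]'| egrep 'pos|wrist'
python3 - <<'E'
from h import *
from bench import bot,camera
c=camera("wrist");np.savez("pics/w4.npz",**c)
plan(bot)
cv2.imwrite("pics/c4.png",cv2.resize(c["pixels"][120:300,220:520],None,fx=2.5,fy=2.5,interpolation=cv2.INTER_CUBIC))
E
```

```text
tool_pos: [0.469, 0.1835, 0.2264]
wrist_force: [0.5, -12.5, 2.1]
tool_pos: [0.4686, 0.1853, 0.2264]
wrist_force: [1.5, -13.3, 2.0]
t 10.57 tcp [0.4686 0.1852 0.2264] x [-0.9838 -0.1791  0.0003] y [-0.1791  0.9838 -0.0085] z [ 0.0012 -0.0084 -1.    ] q6 -1.5390263654826646 F [  0.7785 -13.0817   2.4044] open 0.014262768757332771 gf 30.065652430057526
```

View pics/c4.png

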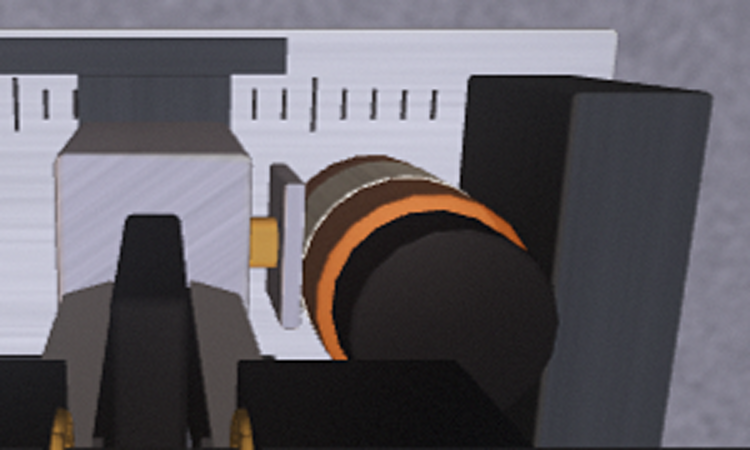

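The pad front edge is at crop (303,185), the jar sits between pad and anvil, and the brass stem is clearly shorter. The camera rides with the jaw, so the pad's shift between pictures gives the feeler depression.

```bash
python3 - <<'E'
from h import *
a,b=ld("wrist3"),ld("w4")
for v in (186,190,194): 
    print(v,[int(x) for x in a["pixels"][v,318:366].astype(int).sum(1)//3]);print("  ",[int(x) for x in b["pixels"][v,318:366].astype(int).sum(1)//3])
y=np.array([-np.sin(.181),np.cos(.181)])
# fin plane from wrist4 TCP; anvil top front edge
for v,u in((193,220+572/2.5),(200,220+570/2.5)):
    p=plane(b,(u,v),.1)[:2];print("anvil edge",p,"fin->anvil",(p-np.array([.4686,.1852]))@y)
p=plane(b,(220+455/2.5,120+330/2.5),.115)[:2];print("cap ctr rough",p,"jar->anvil",(plane(b,(220+570/2.5,200),.1)[:2]-p)@y,"x",(p-np.array([.4686,.1852]))@[y[1],-y[0]])
E
```

```text
186 [181, 165, 144, 205, 201, 200, 201, 201, 202, 200, 201, 199, 200, 200, 199, 201, 201, 204, 182, 55, 66, 70, 70, 69, 67, 90, 157, 203, 206, 203, 200, 202, 204, 203, 201, 203, 203, 203, 204, 204, 200, 176, 65, 47, 50, 51, 54, 52]
   [178, 169, 139, 180, 203, 203, 201, 202, 206, 185, 76, 63, 68, 70, 70, 70, 88, 156, 205, 205, 203, 204, 203, 203, 205, 202, 205, 204, 205, 206, 207, 207, 185, 99, 40, 47, 51, 51, 53, 55, 56, 57, 64, 71, 78, 92, 94, 95]
190 [168, 166, 152, 203, 201, 199, 201, 200, 200, 200, 200, 199, 199, 200, 198, 200, 201, 197, 149, 57, 62, 63, 66, 70, 75, 79, 77, 79, 74, 80, 134, 200, 202, 206, 200, 180, 96, 46, 51, 52, 53, 52, 57, 62, 80, 92, 88, 85]
   [168, 155, 146, 205, 202, 202, 202, 202, 206, 183, 52, 60, 62, 68, 72, 76, 79, 79, 77, 74, 90, 160, 206, 205, 206, 206, 191, 139, 66, 45, 51, 53, 54, 57, 63, 76, 88, 88, 85, 86, 88, 88, 88, 85, 84, 85, 86, 83]
194 [178, 167, 149, 210, 205, 205, 205, 205, 205, 206, 205, 204, 204, 204, 204, 205, 207, 200, 145, 57, 61, 62, 63, 64, 62, 62, 109, 176, 180, 178, 178, 180, 182, 171, 101, 48, 51, 62, 76, 89, 87, 86, 87, 86, 88, 90, 87, 88]
   [179, 167, 142, 208, 205, 205, 204, 207, 202, 150, 53, 61, 61, 62, 59, 75, 136, 178, 180, 178, 179, 183, 184, 165, 76, 49, 53, 52, 59, 78, 90, 88, 85, 85, 86, 88, 89, 86, 87, 88, 88, 88, 84, 82, 85, 95, 114, 181]
anvil edge [0.4241 0.2829] fin->anvil 0.10408546426209475
anvil edge [0.4285 0.2837] fin->anvil 0.10408650909100857
cap ctr rough [0.4629 0.2577] jar->anvil 0.03178698486834874 x 0.007442591592811523
```

```bash
python3 -m pendant '[[[0,0.08,0,0,0,0],[0,0,0,0,0,0],[0,0,0,0,0,0],[0,0,0,0,0,0]]]'| egrep 'pos|wrist'
python3 -m pendant '[[[0,-0.1,0,0,0,0],[0,0,0,0,0,0],[0,0,0,0,0,0]]]'| egrep 'pos|wrist'
python3 -m pendant '[[[0,0,0,0,0,0],[0,0,0,0,0,0],[0,0,0,0,0,0],[0,0,0,0,0,0]]]' 0| egrep 'pos|wrist|open'
python3 - <<'E'
from h import *
from bench import bot,camera
a,b=ld("wrist3"),camera("wrist");np.savez("pics/w5.npz",**b)
plan(bot)
for v in (186,190,194): 
    print(v,[int(x) for x in b["pixels"][v,310:366].astype(int).sum(1)//3])
print("fin",[int(x) for x in b["pixels"][210,262:302].astype(int).sum(1)//3]);print("fin",[int(x) for x in a["pixels"][210,262:302].astype(int).sum(1)//3])
E
```

```text
tool_pos: [0.4683, 0.1871, 0.2264]
wrist_force: [1.2, -14.0, 2.5]
tool_pos: [0.4684, 0.1866, 0.2264]
wrist_force: [0.5, -6.8, 1.9]
tool_pos: [0.4677, 0.1886, 0.2261]
wrist_force: [-0.5, 0.1, 1.3]
opening: 0.0465
t 12.0 tcp [0.4677 0.1886 0.2261] x [-0.9837 -0.18    0.0001] y [-0.18    0.9837  0.    ] z [-0.0001 -0.     -1.    ] q6 -1.5402661323902593 F [ 0.6383 -0.1094 -0.4513] open 0.04670871963718798 gf 0.0
186 [174, 173, 175, 172, 176, 170, 149, 202, 197, 200, 200, 176, 78, 61, 67, 64, 66, 74, 118, 177, 202, 198, 199, 198, 201, 198, 200, 199, 200, 199, 199, 201, 202, 203, 179, 94, 38, 46, 48, 50, 53, 50, 53, 55, 55, 63, 72, 80, 96, 94, 92, 87, 89, 89, 90, 91]
190 [178, 178, 174, 168, 166, 154, 140, 201, 197, 197, 190, 145, 53, 59, 65, 71, 75, 76, 77, 76, 72, 90, 153, 197, 199, 198, 200, 198, 194, 176, 95, 43, 50, 49, 53, 56, 62, 77, 86, 85, 85, 85, 87, 86, 85, 83, 85, 85, 85, 85, 82, 84, 89, 91, 89, 88]
194 [167, 170, 168, 169, 172, 159, 141, 204, 201, 201, 195, 146, 53, 59, 64, 60, 55, 105, 190, 186, 185, 185, 184, 189, 178, 123, 38, 49, 51, 54, 55, 69, 86, 85, 85, 85, 86, 85, 85, 85, 85, 84, 85, 81, 82, 84, 86, 94, 113, 173, 193, 122, 106, 41, 44, 49]
fin [178, 178, 167, 104, 25, 33, 33, 33, 32, 33, 34, 31, 34, 31, 32, 35, 28, 32, 34, 32, 32, 33, 33, 29, 28, 66, 143, 174, 173, 171, 173, 176, 177, 173, 172, 173, 175, 171, 171, 171]
fin [180, 180, 180, 182, 179, 180, 171, 113, 25, 34, 34, 35, 33, 33, 34, 31, 34, 32, 32, 33, 34, 34, 31, 32, 33, 32, 32, 32, 30, 47, 120, 180, 177, 175, 178, 180, 177, 176, 176, 177]
```

The feeler is at about 8.8 mm and the jaw is released. Next I'll lift clear and estimate the key pose from the first pictures.

```bash
python3 -m pendant '[[[0,0,-0.5,0,0,0],[0,0,-0.8,0,0,0],[0,0,-1,0,0,0],[0,0,-1,0,0,0]]]'| egrep 'pos|wrist'
python3 - <<'E'
from h import *
from bench import bot
s,d=ld("scene0"),ld("side0")
S2=lambda x,y:np.array((110+x/2.5-.3,200+(y-300)/2.5-.3)); D2=lambda x,y:np.array((255+(x-400)/2.5-.3,265+(y-300)/2.5-.3))
print(tri((s,S2(88,430)),(d,D2(618,448))))
a,b=plane(s,S2(76,405),.11),plane(s,S2(102,458),.11);print("S bar",a,b,np.linalg.norm(a-b),np.arctan2(*(b-a)[[1,0]]))
a,b=plane(d,D2(588,463),.11),plane(d,D2(648,427),.11);print("D bar",a,b,np.linalg.norm(a-b),np.arctan2(*(b-a)[[1,0]]))
plan(bot,[.545,-.33,.30])
E
```

```text
tool_pos: [0.4679, 0.1886, 0.3104]
wrist_force: [-0.3, -0.1, -0.7]
(array([ 0.504 , -0.3423,  0.0976]), [0.0007648048408982683, 0.0007648048408982227])
S bar [ 0.4832 -0.3448  0.11  ] [ 0.5394 -0.3341  0.11  ] 0.0571665658863541 0.1878429267012339
D bar [ 0.4734 -0.352   0.11  ] [ 0.5292 -0.3419  0.11  ] 0.056679074269200436 0.18029410450788813
t 12.5 tcp [0.4679 0.1886 0.3104] x [-0.9837 -0.1798 -0.0011] y [-0.1798  0.9837  0.    ] z [ 0.0011  0.0002 -1.    ] q6 -1.5402553635503238 F [-0.2936 -0.0843 -0.6522] open 0.04740551710459226 gf 0.0
shift units [  0.6975 -20.9584   0.4152]
```

```bash
python3 -m pendant '[[[0.03,-1,0.02,0,0,0],[0.03,-1,0.02,0,0,0],[0.03,-1,0.02,0,0,0],[0.03,-1,0.02,0,0,0],[0.03,-1,0.02,0,0,0],[0.03,-1,0.02,0,0,0],[0.03,-1,0.02,0,0,0],[0.03,-1,0.02,0,0,0],[0.03,-1,0.02,0,0,0],[0.03,-1,0.02,0,0,0],[0.03,-1,0.02,0,0,0],[0.03,-1,0.02,0,0,0],[0.03,-1,0.02,0,0,0],[0.03,-1,0.02,0,0,0],[0.03,-1,0.02,0,0,0],[0.03,-1,0.02,0,0,0],[0.03,-1,0.02,0,0,0],[0.03,-1,0.02,0,0,0],[0,0,0,0,0,0],[0,0,0,0,0,0]]]'| egrep 'pos|wrist'
python3 - <<'E'
from h import *
from bench import bot,camera
c=camera("wrist");cv2.imwrite("pics/w6.png",c["pixels"]);np.savez("pics/w6.npz",**c)
for n in("scene","side"): cc=camera(n);np.savez(f"pics/{n}6.npz",**cc)
plan(bot)
E
```

```text
tool_pos: [0.5353, -0.2563, 0.2994]
wrist_force: [0.1, 0.2, 0.7]
t 15.15 tcp [ 0.5354 -0.2558  0.2997] x [-0.9835 -0.1807  0.0001] y [-0.1807  0.9835  0.0003] z [-0.0001  0.0003 -1.    ] q6 -2.3441093876370873 F [ 0.3289  0.5768 -0.7511] open 0.046856746466891364 gf 0.0
```

View pics/w6.png

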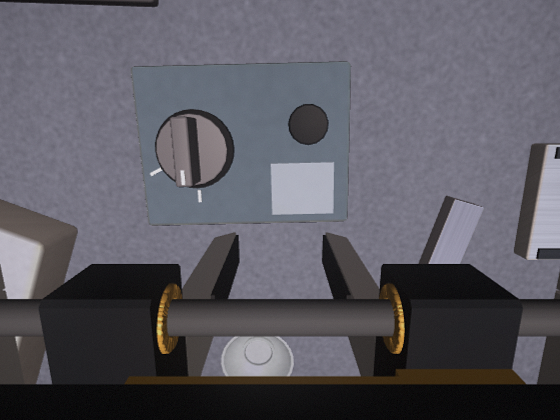

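The wrist view shows the grey console with the key's bar top at about (171–190, 118–186), its shaded side to the right, and the disc centred at (195,149). The dial is at (308,124) and the dish is below. I'll refine the bar edges numerically.

```bash
python3 - <<'E'
from h import *
w=ld("w6");s,d=ld("scene0"),ld("side0");g=w["pixels"].astype(int).sum(2)//3
for v in(125,140,165,180):print(v,g[v,160:212].tolist())
print("col178",g[108:130,178].tolist(),"col184",g[175:195,184].tolist())
E
```

```text
125 [104, 57, 31, 39, 76, 117, 120, 122, 122, 115, 86, 97, 117, 116, 118, 117, 120, 121, 123, 123, 125, 125, 126, 128, 130, 120, 99, 69, 37, 38, 38, 40, 40, 40, 37, 35, 72, 133, 131, 129, 131, 131, 130, 130, 133, 134, 131, 132, 133, 133, 133, 135]
140 [119, 120, 119, 119, 121, 121, 119, 120, 121, 120, 124, 115, 95, 111, 116, 118, 118, 121, 121, 123, 123, 127, 127, 129, 130, 131, 127, 104, 79, 41, 43, 39, 42, 41, 40, 38, 36, 70, 130, 130, 129, 129, 129, 131, 132, 131, 131, 132, 132, 133, 133, 131]
165 [39, 75, 117, 120, 120, 118, 118, 120, 117, 118, 120, 119, 123, 110, 85, 105, 121, 119, 120, 122, 125, 122, 127, 128, 125, 127, 128, 132, 128, 109, 84, 44, 42, 43, 41, 41, 41, 41, 38, 69, 128, 127, 126, 126, 126, 125, 126, 127, 128, 127, 130, 128]
180 [114, 114, 113, 113, 113, 113, 115, 115, 115, 115, 117, 113, 87, 54, 36, 57, 98, 119, 120, 120, 135, 189, 220, 219, 203, 132, 126, 129, 131, 129, 116, 93, 58, 42, 42, 42, 41, 43, 41, 43, 80, 128, 124, 124, 126, 125, 125, 123, 115, 99, 62, 32]
col178 [112, 112, 114, 100, 30, 38, 38, 64, 90, 94, 109, 126, 122, 121, 122, 123, 122, 123, 122, 120, 121, 121] col184 [174, 202, 199, 199, 204, 203, 208, 208, 208, 202, 131, 86, 114, 116, 114, 115, 113, 116, 114, 115]
```

```bash
python3 - <<'E'
from h import *
from bench import bot
w=ld("w6");s,d=ld("scene0"),ld("side0")
c=plane(w,(180.9,150.8),.11);a,b=plane(w,(177.9,116),.11),plane(w,(184.1,185.5),.11)
print("key",c,"len",np.linalg.norm(b-a),"dir",np.arctan2(*(b-a)[[1,0]]))
S2=lambda x,y:(110+x/2.5-.3,200+(y-300)/2.5-.3);D2=lambda x,y:(255+(x-400)/2.5-.3,265+(y-300)/2.5-.3)
print(tri((w,(180.9,150.8)),(s,S2(89,431)),(d,D2(618,445))))
# disc centre check, disc top z~.078
print("disc",plane(w,(195,149),.075))
dirn=np.arctan2(*(b-a)[[1,0]])
plan(bot,[c[0],c[1],.098+.078],np.pi/2+dirn);print(bot.get_obs()["q"])
# bystanders/gauge check scene diff
E
```

```text
key [ 0.5018 -0.3435  0.11  ] len 0.05480598087268145 dir 0.20382408642376304
(array([ 0.5043, -0.343 ,  0.1004]), [0.0033540491192763206, 0.0028160398940530224, 0.0008254711272773038])
disc [ 0.5018 -0.3408  0.075 ]
t 15.15 tcp [ 0.5354 -0.2558  0.2997] x [-0.9835 -0.1807  0.0001] y [-0.1807  0.9835  0.0003] z [-0.0001  0.0003 -1.    ] q6 -2.3441093876370873 F [ 0.3289  0.5768 -0.7511] open 0.046856746466891364 gf 0.0
turn z units -0.15812810397723262
shift units [ 2.029  -3.1662  4.946 ]
[-0.5915  0.2476  1.4979  0.0002  1.3963 -2.3441]
```

```bash
python3 -m pendant '[[[0,0,0,0,0,-0.16],[0.5,-0.8,0.5,0,0,0],[0.5,-0.8,0.5,0,0,0],[0.5,-0.8,0.5,0,0,0],[0.5,-0.75,0.5,0,0,0],[0,0,0,0,0,0],[0,0,0,0,0,0],[0,0,0,0,0,0]]]' 0 40| egrep 'pos|wrist'
python3 - <<'E'
from h import *
from bench import bot,camera
w=camera("wrist");np.savez("pics/w7.npz",**w);g=w["pixels"].astype(int).sum(2)//3
plan(bot,[.5018,-.3430,.182],np.pi/2+.20)
print("proj of key top",proj(w,[.5018,-.343,.11]))
u,v=proj(w,[.5018,-.343,.11]).astype(int)
for k in(-25,-10,5):print(v+k,u-30,g[v+k,u-30:u+31].tolist())
E
```

```text
tool_pos: [0.5029, -0.3434, 0.2503]
wrist_force: [-0.7, -0.2, 0.9]
t 16.2 tcp [ 0.5029 -0.3434  0.2504] x [-0.9792 -0.2027 -0.0009] y [-0.2027  0.9792 -0.0008] z [ 0.001  -0.0006 -1.    ] q6 -2.5161291201989977 F [0.0352 0.313  0.4292] open 0.046959487742858456 gf 0.0
turn z units 0.029182191369525563
shift units [0.0428 0.025  2.7342]
proj of key top [282.4119 225.1198]
200 252 [130, 130, 129, 131, 132, 132, 132, 131, 131, 130, 132, 132, 132, 132, 132, 132, 135, 136, 121, 65, 98, 117, 130, 129, 126, 129, 130, 130, 132, 133, 136, 137, 136, 137, 139, 138, 137, 122, 95, 97, 142, 139, 138, 140, 139, 136, 139, 138, 137, 138, 140, 139, 140, 139, 141, 140, 139, 142, 140, 140, 140]
215 252 [126, 126, 130, 128, 126, 127, 127, 128, 128, 128, 130, 128, 129, 127, 128, 129, 129, 130, 120, 79, 94, 116, 128, 125, 127, 128, 128, 132, 131, 132, 134, 136, 134, 134, 135, 136, 133, 115, 89, 89, 136, 133, 134, 133, 132, 131, 132, 133, 133, 134, 134, 133, 134, 133, 135, 134, 134, 134, 134, 135, 134]
230 252 [122, 124, 125, 125, 125, 125, 123, 125, 126, 123, 125, 127, 124, 126, 125, 126, 127, 129, 115, 74, 92, 114, 125, 125, 125, 125, 127, 127, 131, 129, 130, 131, 131, 130, 132, 133, 130, 113, 97, 98, 129, 129, 127, 129, 127, 128, 127, 127, 128, 128, 128, 129, 129, 128, 129, 128, 129, 128, 130, 131, 129]
```

```bash
python3 -m pendant '[[[0.04,0,0.5,0,0,0],[0,0,0.6,0,0,0],[0,0,0.6,0,0,0],[0,0,0.6,0,0,0],[0,0,0.4,0,0,0],[0,0,0,0,0,0]]]' 0 40| egrep 'pos|wrist'
python3 -m pendant '[[[0,0,0,0,0,0],[0,0,0,0,0,0],[0,0,0,0,0,0],[0,0,0,0,0,0],[0,0,0,0,0,0]]]' -1 40| egrep -v ori
python3 - <<'E'
from h import *
from bench import bot
print(bot.get_obs()["moment"]);plan(bot)
E
```

```text
tool_pos: [0.5008, -0.3436, 0.1807]
wrist_force: [-0.3, 0.4, 0.6]
t: 17.58
tool_pos: [0.5014, -0.3435, 0.1826]
wrist_force: [-2.2, 3.0, 4.0]
opening: 0.0136
gripper_force: 40.0
[0.6197 0.1313 0.033 ]
t 17.57 tcp [ 0.5014 -0.3435  0.1826] x [-0.9794 -0.2018 -0.0002] y [-0.2018  0.9794  0.0009] z [-0.     0.001 -1.   ] q6 -2.517500350619725 F [-2.2023  3.0081  4.0271] open 0.013593545141208628 gf 40.00071823596954
```

```bash
python3 -m pendant '[[[0,0,0,0,0,0.48],[0,0,0,0,0,0.48],[0,0,0,0,0,0.48],[0,0,0,0,0,0.48],[0,0,0,0,0,0.48],[0,0,0,0,0,0.48],[0,0,0,0,0,0.48],[0,0,0,0,0,0.48]]]'| egrep 'pos|wrist'
python3 -m pendant '[[[0,0,0,0,0,0.48],[0,0,0,0,0,0.48],[0,0,0,0,0,0.48],[0,0,0,0,0,0.48],[0,0,0,0,0,0.48],[0,0,0,0,0,0.48],[0,0,0,0,0,0.48],[0,0,0,0,0,0.48],[0,0,0,0,0,0],[0,0,0,0,0,0]]]'| egrep -v ori
python3 - <<'E'
from h import *
from bench import bot
o=bot.get_obs();M=R.from_rotvec(o["orientation"]).as_matrix()
print(o["moment"],"turned",np.arctan2(-.2018,-.9794)-np.arctan2(M[1,0],M[0,0]));plan(bot)
E
```

```text
tool_pos: [0.5015, -0.3429, 0.1826]
wrist_force: [0.0, 3.9, 5.1]
t: 19.82
tool_pos: [0.5019, -0.3423, 0.1826]
wrist_force: [0.6, 5.6, 5.3]
opening: 0.0138
gripper_force: 40.0
[ 1.116  -0.0593  0.1293] turned -5.2114253411469615
t 19.82 tcp [ 0.5019 -0.3423  0.1826] x [-0.6459  0.7634  0.0021] y [0.7634 0.6459 0.0026] z [ 0.0006  0.0033 -1.    ] q6 -1.44548488018192 F [0.562  5.6428 5.3447] open 0.013805774465498697 gf 40.00622570514679
```

```bash
python3 -m pendant '[[[0,0,0,0,0,0.25],[0,0,0,0,0,0.1],[0,0,0,0,0,0],[0,0,0,0,0,0],[0,0,0,0,0,0],[0,0,0,0,0,0],[0,0,0,0,0,0],[0,0,0,0,0,0],[0,0,0,0,0,0],[0,0,0,0,0,0],[0,0,0,0,0,0],[0,0,0,0,0,0]]]'| egrep -v ori
python3 - <<'E'
from h import *
from bench import bot,camera
o=bot.get_obs();M=R.from_rotvec(o["orientation"]).as_matrix()
print(o["moment"],"turned",(np.arctan2(-.2018,-.9794)-np.arctan2(M[1,0],M[0,0]))%6.2832)
w=camera("wrist");np.savez("pics/w8.npz",**w);g=w["pixels"].astype(int).sum(2)//3
for v in(195,210,225):print(v,g[v,255:310].tolist())
E
```

```text
t: 21.32
tool_pos: [0.502, -0.3423, 0.1826]
wrist_force: [0.7, 6.8, 4.6]
opening: 0.0136
gripper_force: 40.1
[ 1.0948 -0.0755  0.3612] turned 1.1198412443313428
195 [41, 40, 41, 40, 40, 41, 43, 48, 58, 58, 63, 67, 72, 78, 95, 110, 113, 135, 147, 145, 146, 145, 143, 142, 140, 140, 142, 143, 141, 144, 144, 146, 147, 143, 131, 125, 105, 93, 91, 87, 70, 67, 62, 48, 45, 41, 42, 39, 38, 38, 39, 39, 39, 39, 37]
210 [130, 129, 129, 131, 129, 130, 129, 130, 131, 132, 132, 118, 46, 42, 45, 44, 45, 46, 49, 46, 46, 46, 45, 46, 45, 49, 46, 46, 46, 45, 46, 46, 46, 45, 44, 46, 44, 39, 70, 133, 130, 129, 130, 130, 131, 128, 128, 130, 129, 130, 129, 129, 127, 129, 129]
225 [124, 126, 124, 123, 125, 125, 124, 125, 127, 126, 116, 62, 92, 106, 117, 127, 123, 123, 123, 123, 123, 124, 124, 123, 124, 124, 125, 123, 124, 124, 126, 124, 125, 123, 125, 126, 116, 102, 84, 67, 105, 127, 124, 125, 124, 126, 125, 124, 125, 124, 125, 126, 123, 123, 124]
```

The moment rose from 0.13 to 0.36 N m at 1.12 rad of tool turn, so the key is on its stop and has been held there for over a second. I'll let go and lift clear.

```bash
python3 -m pendant '[[[0,0,0,0,0,0],[0,0,0,0,0,0],[0,0,0,0,0,0],[0,0,0,0,0,0],[0,0,0,0,0,0],[0,0,-0.5,0,0,0],[0,0,-0.8,0,0,0],[0,0,-1,0,0,0],[0,0,-1,0,0,0],[0,0,-1,0,0,0],[0,0,0,0,0,0],[0,0,0,0,0,0]]]' 1 | egrep -v ori
python3 - <<'E'
from h import *
from bench import bot,camera
im={}
for n in("scene","side","wrist"):
    c=camera(n);np.savez(f"pics/{n}9.npz",**c);im[n]=c["pixels"]
k=lambda p,x,y,w,h:cv2.resize(p[y:y+h,x:x+w],(400,300),interpolation=cv2.INTER_CUBIC)
cv2.imwrite("pics/c9.png",np.vstack([np.hstack([k(im["scene"],280,125,160,120),k(im["side"],170,125,160,120)]),np.hstack([k(im["scene"],0,0,560,420),k(im["wrist"],0,0,560,420)])]))
E
```

```text
t: 22.88
tool_pos: [0.5012, -0.344, 0.2898]
wrist_force: [0.5, -0.0, 0.3]
opening: 0.0942
gripper_force: 0.0
```

View pics/c9.png

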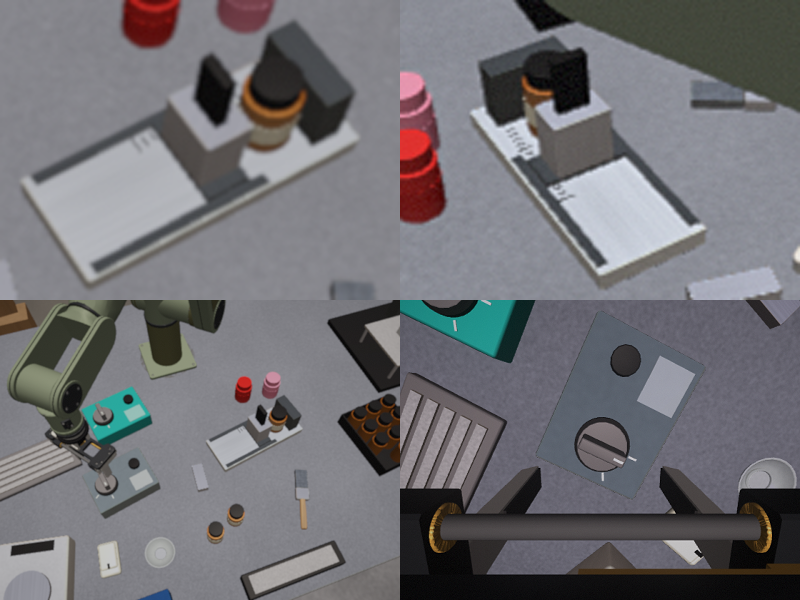

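The closing picture shows the jar upright between feeler and anvil (top left, about (270,110)). The key's bar is parallel to the console's short side again (wrist view, about (603,450)), the bystanders are unmoved, and the gripper is clear.

```bash
python3 -c "
from bench import bot
print(bot.close_job())"
```

```text
the job is handed in; nothing more can be done
None
```

The job is handed in (no verdict came back): the jar is clamped upright with the feeler about 8.8 mm in, the key was held at its stop for over a second and sprang back, and nothing else was seen to move.

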